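# Load a board into the end-boring jig and shut its guard

## Robot

A 6-joint arm with a two-finger parallel gripper is mounted at the origin on the work surface. World frame = base frame: x ahead of the robot, y to its left, z up, the work surface at z = 0. Lengths are in mm, angles in rad, forces in N, time in s.
With the tool pointing down it reaches from about 400 to 925 mm from the base axis. Payload 12.5 kg.
Tool frame: the origin (TCP) lies at the centre of the arm's flange, where the gripper is bolted on; the fingertips stand 190 mm ahead of it and the grasp point (between the pads) lies 171 mm ahead of it (env.tip_extent is the distance from the TCP to the fingertips, in mm); z points along the fingers, y is the line along which they close (so a half turn about z gives the same grasp; the last joint's range is limited). The gripper opens to 95 mm and grips with 3 to 60 N. Pads are 20 mm wide; open, the fingers measure 119 mm over their backs; the gripper's body (75 mm by 180 mm) begins 59 mm behind the grasp point.
Start: joints at [-1.354, 0.491, 1.559, -0, 1.092, -0.106], TCP at [198.284, -592.713, 404.761] pointing down, gripper open.
Joint ranges: [-3.1, 3.1], [-0.84, 2.19], [0.05, 2.79], [-1.13, 4.28], [0.06, 2.93], [-2.69, 2.69]. Speed limits (rad/s): [2.22, 2.22, 2.79, 3.14, 3.14, 3.14].

## Interface

Orientations are given as a 3x3 rotation matrix whose columns are the frame's x, y, z axes.
In Python, from bench import env gives the robot as it stands.
- The arm moves only by the shell command python3 -m creep 'ROWS' [OPENING] [FORCE]. ROWS is JSON, a list that holds one entry, the list of rows, each a list of 4 numbers: the shift along the tool's x, y, z in mm, then the turn about the tool's z in degrees. A call has 1 to 20 rows; each row shifts and turns the commanded pose from where the row before left it, along the tool's axes as they then stand; what a row does not reach is not made up. A row lasts 1/10 s, in which the tool goes at most 50 mm and 8.59 degrees, less where a joint would pass 70% of its speed; a pose out of reach is approached as far as the arm can. A call is refused whole if a number of a shift passes 50 or a number of a turn 8.59, either way. A call with a gripper value outside its range is refused whole. OPENING is the opening, from -1 (shut) to 1 (fully open), set as the call begins (- or left out, the last holds). The fingers move at their own pace and stop on an object; FORCE is the grip in N (left out, the last holds). Time passes only in rows, so rows that do not move let the fingers close. It gives the time, the measured TCP pose, the force, the opening and the grip force at its end, in the units of the state.
- env.observe(): the state, without advancing time (a new reading comes with each control period).
- env.read_camera(name): name is "side" or "top" or "wrist"; returns (picture, depth): 480x640x3 uint8, red, green, blue; 480x640 float32, mm along the optical axis (not along the pixel's ray), 0 where there is no reading.
- env.get_calibration(name): a dict with "mtx" (3x3 intrinsics, pixels), "cam_to_world" (4x4, takes a point from camera to world coordinates). Camera axes: x right, y down, z forward; pixel columns grow to the right and rows downward; lengths in mm; the calibration is good to about 2 mm. A picture is of the moment at which its call begins: read the wrist's pose just before it. get_calibration takes no time and is no camera call; for the wrist camera it gives the pose at the moment of the call.
- env.sign_off(): hands the job in; it is judged then, once.
Trained networks look in the newest picture that a camera, given by its name, has taken for a name from the list of things; names that differ only in an ending like _2 or _b are one class to them, and where a whole thing is asked for, a point or a joint stands for the part that bears it (a point fixed in the world has none). Each returns a list of dicts, best first, with "conf" (0 to 1); they miss things now and then, are a little off and sometimes report something else, mostly with a low value. They report only what shows in the picture. A call takes as long as a camera call. They do not tell look-alikes from the thing itself.
- env.outline_of(camera, name): "pixels" (480x640 bool, what is visible of it).
- env.spot_point(camera, name): "location" ([x, y, z] in mm, in world coordinates, good to about 4 mm: a listed point, or the origin of a listed thing).
The state is a dict: "time": time; "joint_pos": joint angles; "qd": joint speeds; "joint_torque": joint torques, N m; "eef_pos": TCP position; "eef_rot": TCP orientation; "contact_force": force on the tool from outside, world axes, zero at the start; "ft_torque": the same for the moment, N m; "width": finger opening in mm; "grasp_force": force on a finger pad.
Only numpy, scipy, OpenCV 4.12 (cv2) and the standard library are available. Lean on these libraries where they do the work, as an engineer would, in place of code of your own. Each camera call takes 0.05 s, during which the arm holds its last target. There are 200 camera calls.

## Task

Slide the jig's clear guard all the way open along its track, lay the long pine board flat in the chamber and push it square and flush into the fence corner: its long edge against the rear fence and its end against the fence on the motor's side. Then slide the guard fully shut over it, without disturbing the square offcut, the jar or the roll of tape.

Things in the scene. Friction and masses are not known exactly. Their poses are not given: they have to be found in the camera images.
- jig: Low wooden end-boring jig fixed to the bench, 470 mm long (y, the track) and 205 mm wide (x), 68 mm high without the handle; a grey motor (top 106 mm high) stands beyond its +y end. Origin at bench height under the middle of the track; x points away from the robot to the rear fence, y towards the motor, z up. The open guard parks over the half at y below -10 mm.
- chamber (a point): Centre of the loading chamber's grey floor (jig x 0, y 107.5, z 12 mm); axes as the jig's. The chamber is 160 mm (x) by 215 mm (y) inside, open on top when the guard is open: rear fence at +x, front wall (12 mm thick) at -x, motor-side end fence at +y, divider (10 mm thick) at -y. All rise 44 mm above this floor, the steel track lips 56 mm.
- corner (a point): Point where the rear fence, the motor-side end fence and the chamber floor meet (jig x 80, y 215, z 12 mm); axes as the jig's. A flush board has its origin at x -30, y -60, z 0 mm from here.
- guard (a joint): Slide of the guard, m: 0 = fully shut over the chamber, 0.215 = fully open. Opens towards the jig's -y (away from the motor). Drag about 2 N. The guard is a level clear panel 215 mm (y) by 176 mm (x) in an aluminium frame, lying 58 to 66 mm above the bench.
- handle (a point): Middle of the guard's handle: a straight dark bar 100 mm long along the jig's x, 16 mm wide along y, 14 mm high, on a post at 42 mm either side. Bar top is 7 mm above this point and 42 mm above the panel. The point is 101 mm above the bench, over the middle of the panel (jig x 4, y 107.5 mm when shut), and moves with the guard.
- board: Loose pine board, 120 mm (its x) by 60 mm (its y) by 30 mm high, about 0.12 kg, lying flat on the bench between robot and jig. Origin at the centre of its underside. The two ends are alike.
- offcut: Bystander: square pine offcut 70 by 70 mm, 22 mm high; origin at the centre of its underside.
- jar: Bystander: glass jar with a steel lid, 64 mm across, 85 mm high; origin at the centre of its underside.
- tape: Bystander: roll of grey tape lying flat, 100 mm across, 25 mm high; origin at the centre of its underside.
Mind the look-alikes: they are no part of the job. Leave any black look-alike of the board alone.

How it is judged:
By the outcome, as a careful person would: the job done as asked, in the order asked, and still so for the second after the job is handed in, with the robot touching nothing.
It also fails if it takes over 72 s, if anything falls off the work surface, if the arm or the gripper's body presses on something with over 40 N, if the wrist force passes 120 N, or if a joint passes its speed limit or range.

## Working session

There is one attempt and no reset: what is moved stays moved. The work goes in short steps, Python scripts to look and compute and a shell command to move; the robot and the scene stay as the last step left them, time stands still between calls to the robot, and variables do not carry over. Pictures are saved under pics/ and viewed, at most 10 in all, crops included, and the job is handed in when it is done.

```bash
mkdir -p pics; ls
cat > h.py <<'E'
import numpy as np, cv2
from bench import env
def snap(c,fn=None):
    im,d=env.read_camera(c)
    if fn: cv2.imwrite('pics/'+fn,im[:,:,::-1])
    return im,d
def cloud(c,d):
    k=env.get_calibration(c);K=np.array(k['mtx']);T=np.array(k['cam_to_world'])
    v,u=np.mgrid[:480,:640]
    P=np.stack([(u-K[0,2])/K[0,0]*d,(v-K[1,2])/K[1,1]*d,d,np.ones_like(d)],-1)@T.T
    return P[...,:3]
E
python3 - <<'E'
from h import *
for c in ('top','side'):
    im,d=snap(c,c+'1.png'); P=cloud(c,d)
    for n in ('jig','guard','handle','chamber','corner','board','offcut','jar','tape'):
        print(c,n,[(np.round(r['location']).tolist() if r.get('location') is not None else None,round(r['conf'],2)) for r in env.spot_point(c,n)])
    for r in env.outline_of(c,'board'):
        m=r['pixels']&(d>0); p=P[m]; z=np.percentile(p[:,2],90); t=p[abs(p[:,2]-z)<6]
        print(c,'outline',r['conf'],m.sum(),z,cv2.minAreaRect(t[:,:2].astype(np.float32)))
print(env.observe()['time'])
E
```

```text
pics
top jig [([627.0, -94.0, 0.0], 0.69)]Traceback (most recent call last):
  File "<stdin>", line 5, in <module>
ValueError: it knows: board, chamber, corner, handle, jar, jig, offcut, tape
```

Run:
```python
from h import *
for c in ('top','side'):
    im,d=snap(c,c+'1.png'); P=cloud(c,d)
    for n in ('jig','handle','chamber','corner','board','offcut','jar','tape'):
        print(c,n,[(np.round(r['location']).tolist(),round(r['conf'],2)) for r in env.spot_point(c,n)])
    for r in env.outline_of(c,'board')+env.outline_of(c,'jig')+env.outline_of(c,'handle'):
        m=r['pixels']&(d>0); p=P[m]; z=np.percentile(p[:,2],90); t=p[abs(p[:,2]-z)<6]
        print(c,'outline',r['conf'],m.sum(),z,cv2.minAreaRect(t[:,:2].astype(np.float32)))
print(env.observe()['time'])
```

```text
top jig [([628.0, -94.0, 0.0], 0.8)]
top handle [([618.0, 0.0, 103.0], 0.62)]
top chamber []
top corner [([685.0, 131.0, 10.0], 0.57)]
top board [([584.0, 459.0, 2.0], 0.88), ([178.0, 332.0, -5.0], 0.87), ([360.0, 253.0, -3.0], 0.81), ([367.0, 458.0, -5.0], 0.8)]
top offcut [([426.0, 25.0, 3.0], 0.68)]
top jar [([386.0, -265.0, -2.0], 0.93)]
top tape [([515.0, -473.0, 2.0], 0.55)]
top outline 0.97 987 34.067154339746914 ((581.892822265625, 459.7441101074219), (121.39810943603516, 59.88410568237305), 70.8210678100586)
top outline 0.86 920 34.14371678480088 ((354.1697692871094, 255.5477294921875), (119.41815185546875, 58.04267501831055), 66.49410247802734)
top outline 0.63 1019 34.166824292457385 ((365.345458984375, 454.7994384765625), (120.41101837158203, 60.03185272216797), 65.29000091552734)
top outline 0.56 1095 33.88878220564429 ((177.1263427734375, 330.1650390625), (60.815921783447266, 120.12503051757812), 74.95149230957031)
top outline 0.82 15799 76.94677458509048 ((618.7686767578125, -0.9415283203125), (193.32131958007812, 647.5557250976562), 5.902681827545166)
top outline 0.71
[... 757 characters left out ...]
ine 0.76 2561 32.35151918481654 ((583.5073852539062, 460.5815734863281), (119.50567626953125, 63.00217819213867), 71.4581527709961)
side outline 0.66 2025 32.39496409636668 ((356.556640625, 257.6589050292969), (117.99451446533203, 60.98966979980469), 66.86515808105469)
side outline 0.58 3846 74.62989105703832 ((614.8604736328125, 0.24158477783203125), (172.88729858398438, 213.29608154296875), 6.715406894683838)
side outline 0.56 15447 93.01571594509474 ((624.920654296875, 157.26454162597656), (345.24285888671875, 99.68545532226562), 88.69738006591797)
side outline 0.87 3892 74.30507100731569 ((617.043701171875, 1.0830307006835938), (175.8408203125, 215.64532470703125), 5.464977741241455)
1.3
```

View pics/top1.png

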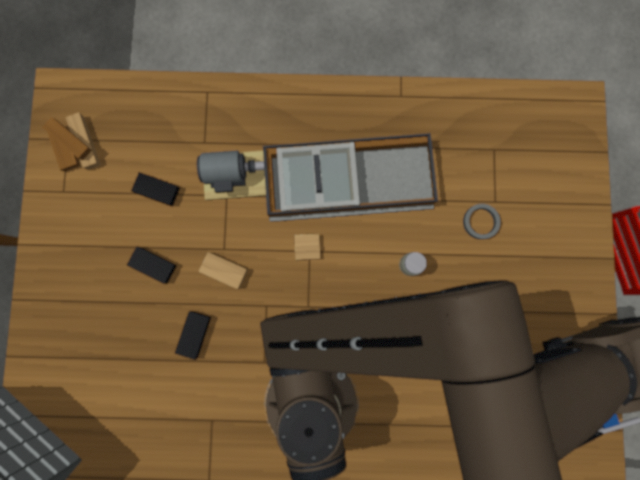

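View pics/side1.png

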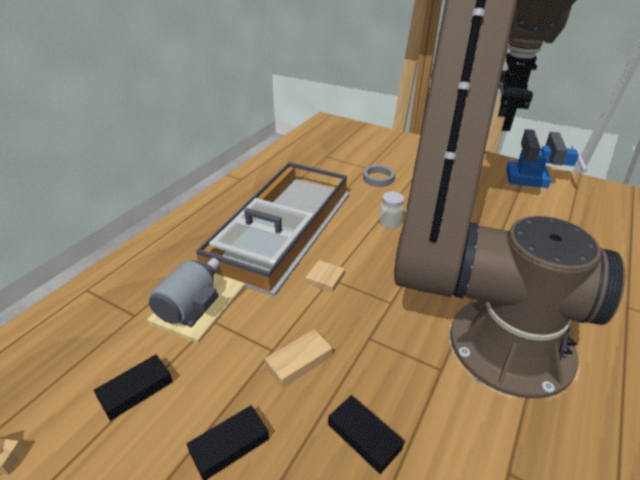

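The top view shows the jig at px (265–435, 135–218) with its guard nearly shut and its handle at (319,173). The only pine board of the right size is at (223,270). The three black ones are look-alikes. The side view agrees, with the pine board at (298,357). Next I'll go above the handle for a wrist view.

```bash
cat >> h.py <<'E'
def plan(x,y,z,yaw,from_=None):
    """yaw: wanted world angle (deg) of tool y axis, mod 180. prints turn and shift (tool axes after the turn)"""
    s=env.observe();R=np.array(s['eef_rot']);p=np.array(s['eef_pos'])
    cur=np.degrees(np.arctan2(R[1,1],R[0,1]))
    dw=(yaw-cur+90)%180-90          # world turn, ccw
    t=-dw                            # tool z is down
    a=np.radians(t);Rz=np.array([[np.cos(a),-np.sin(a),0],[np.sin(a),np.cos(a),0],[0,0,1]])
    R2=R@Rz
    print('t %.1f'%s['time'],'cur',np.round(p,1),'yaw %.2f'%cur,'tilt',np.round(R[2],3),'q6 %.2f'%s['joint_pos'][5],'turn %.2f'%t,'shift',np.round(R2.T@(np.array([x,y,z])-p),1), 'F',np.round(s['contact_force'],1))
E
python3 - <<'E'
from h import *
plan(616,0,405,95.8); print(np.round(env.observe()['eef_rot'],3)); k=env.get_calibration('wrist');print(np.round(k['mtx']),np.round(k['cam_to_world'],2))
E
```

```text
t 1.3 cur [ 198.3 -592.7  404.8] yaw -71.51 tilt [-0.  0. -1.] q6 -0.11 turn 12.69 shift [ 4.755e+02 -5.475e+02 -3.000e-01] F [-0.4 -1.1 -1.3]
[[ 0.948  0.317  0.   ]
 [ 0.317 -0.948 -0.   ]
 [-0.     0.    -1.   ]]
[[331.   0. 320.]
 [  0. 331. 244.]
 [  0.   0.   1.]] [[ 3.2000e-01 -9.1000e-01 -2.6000e-01  2.7253e+02]
 [-9.5000e-01 -3.1000e-01 -9.0000e-02 -5.6821e+02]
 [-0.0000e+00  2.7000e-01 -9.6000e-01  3.8517e+02]
 [ 0.0000e+00  0.0000e+00  0.0000e+00  1.0000e+00]]
```

```bash
python3 -m creep '[[[0,0,0,6.3],[0,0,0,6.4],[28,-32,0,0],[28,-32,0,0],[28,-32,0,0],[28,-32,0,0],[28,-32,0,0],[28,-32,0,0],[28,-32,0,0],[28,-32,0,0],[28,-32,0,0],[28,-32,0,0],[28,-32,0,0],[28,-32,0,0],[28,-32,0,0],[28,-32,0,0],[28,-32,0,0],[28,-32,0,0],[28,-35,0,0],[0,0,0,0]]]' -- - 2>&1 || python3 -m creep 2>&1 | tail -5
python3 - <<'E'
from h import *
plan(618,0,405,95.8)
im,d=snap('wrist','w1.png');P=cloud('wrist',d)
for n in ('jig','handle','chamber','corner'):
    print(n,[(np.round(r['location'],1).tolist(),round(r['conf'],2)) for r in env.spot_point('wrist',n)])
m=(P[...,2]>98)&(P[...,2]<120)&(d>0)
m=cv2.morphologyEx(m.astype(np.uint8),cv2.MORPH_OPEN,np.ones((3,3)))
n,l,st,c=cv2.connectedComponentsWithStats(m)
for i in range(1,n):
    if st[i,4]>150: p=P[l==i]; print(st[i],cv2.minAreaRect(p[:,:2].astype(np.float32)),np.median(p[:,2]))
E
```

```text
invalid input: not JSON, or not a number
invalid input
t 1.3 cur [ 198.3 -592.7  404.8] yaw -71.51 tilt [-0.  0. -1.] q6 -0.11 turn 12.69 shift [ 4.775e+02 -5.473e+02 -3.000e-01] F [-0.4 -1.1 -1.3]
jig []
handle []
chamber []
corner []
```

View pics/w1.png

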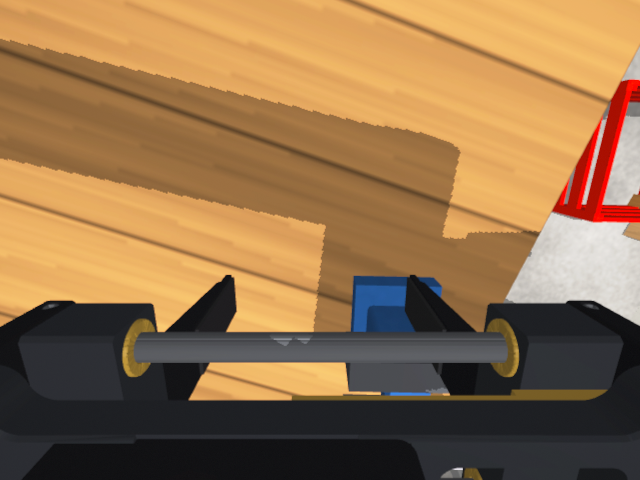

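The move was refused because of my stray `--`, so the arm is still at its start. The wrist view shows only bare bench and the fingers, at px (230,280) and (410,280). I'll send the move again.

```bash
python3 -m creep '[[[0,0,0,6.3],[0,0,0,6.4],[28,-32,0,0],[28,-32,0,0],[28,-32,0,0],[28,-32,0,0],[28,-32,0,0],[28,-32,0,0],[28,-32,0,0],[28,-32,0,0],[28,-32,0,0],[28,-32,0,0],[28,-32,0,0],[28,-32,0,0],[28,-32,0,0],[28,-32,0,0],[28,-32,0,0],[28,-32,0,0],[28,-35,0,0],[0,0,0,0]]]'
cat > hm.py <<'E'
from h import *
plan(618,0,405,95.8)
im,d=snap('wrist','w2.png');P=cloud('wrist',d)
for n in ('jig','handle','chamber','corner'):
    print(n,[(np.round(r['location'],1).tolist(),round(r['conf'],2)) for r in env.spot_point('wrist',n)])
m=(P[...,2]>98)&(P[...,2]<120)&(d>0)
m=cv2.morphologyEx(m.astype(np.uint8),cv2.MORPH_OPEN,np.ones((3,3)))
n,l,st,c=cv2.connectedComponentsWithStats(m)
for i in range(1,n):
    if st[i,4]>150: p=P[l==i]; print(st[i],cv2.minAreaRect(p[:,:2].astype(np.float32)),np.median(p[:,2]))
E
python3 hm.py
```

```text
time: 3.55
eef_pos: [618.3, 3.3, 404.3]
eef_rot: [[0.995, 0.105, 0.001], [0.105, -0.995, 0.001], [0.001, -0.0, -1.0]]
contact_force: [-0.5, -0.4, -0.7]
width: 95.3
grasp_force: 0.0
t 3.5 cur [618.3   3.3 404.3] yaw -83.99 tilt [ 0.001 -0.    -1.   ] q6 1.36 turn 0.21 shift [-0.7  3.3 -0.7] F [-0.5 -0.4 -0.7]
jig [([629.4, -88.1, 1.1], 0.6)]
handle [([620.0, -3.9, 104.7], 0.58)]
chamber []
corner [([681.9, 128.4, 14.6], 0.94)]
[   0  155   84   61 4638] ((640.2322998046875, 247.53533935546875), (50.360862731933594, 76.86113739013672), 6.856762409210205) 103.9378234831745
[ 319  182   19  111 1961] ((620.9314575195312, -4.697418212890625), (98.5778579711914, 15.240331649780273), 5.927314281463623) 108.14027987677531
```

View pics/w2.png

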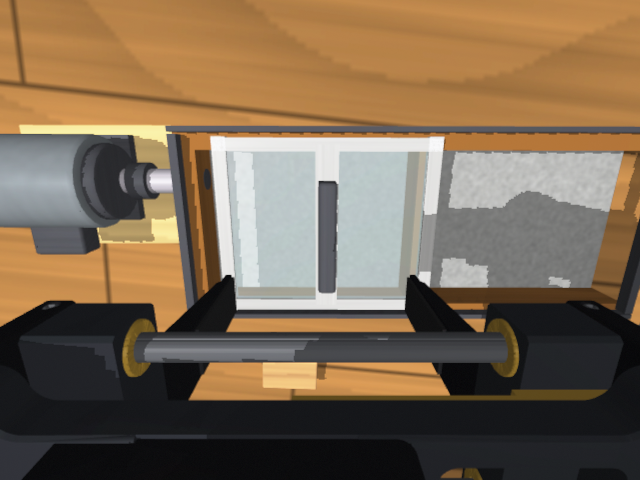

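The wrist view shows the handle at px (327,237), the motor at left, and the guard standing about 20 mm open. The handle measures (620.9, −4.7), top 108, yaw 5.9°, which matches the given sizes. I'll descend and grip it.

```bash
python3 -m creep '[[[0.9,4.1,0,0],[0.9,4.1,20,0],[0,0,28,0],[0,0,28,0],[0,0,28,0],[0,0,18,0],[0,0,10,0],[0,0,0,0]]]'; python3 -m creep '[[[0,0,0,0],[0,0,0,0],[0,0,0,0],[0,0,0,0],[0,0,0,0],[0,0,0,0],[0,0,0,0]]]' -1 12
```

```text
time: 4.6
eef_pos: [619.1, -9.2, 271.9]
eef_rot: [[0.995, 0.1, -0.002], [0.1, -0.995, 0.0], [-0.002, -0.0, -1.0]]
contact_force: [0.6, -0.1, 0.3]
width: 95.1
grasp_force: 0.0
time: 5.3
eef_pos: [619.3, -8.4, 272.8]
eef_rot: [[0.995, 0.101, 0.0], [0.101, -0.995, -0.0], [0.0, 0.0, -1.0]]
contact_force: [0.5, 0.3, 0.2]
width: 44.6
grasp_force: 0.0
```

```bash
python3 -m creep '[[[0,0,0,0],[0,0,0,0],[0,0,0,0],[0,0,0,0],[0,0,0,0],[0,0,0,0],[0,0,0,0]]]'
```

```text
time: 6.0
eef_pos: [619.2, -8.4, 272.7]
eef_rot: [[0.995, 0.101, -0.0], [0.101, -0.995, -0.0], [-0.0, 0.0, -1.0]]
contact_force: [1.0, 1.8, -0.4]
width: 15.8
grasp_force: 12.0
```

```bash
python3 -m creep '[[[0,8,0,0],[0,16,0,0],[0,18,0,0],[0,18,0,0],[0,18,0,0],[0,18,0,0],[0,18,0,0],[0,18,0,0],[0,18,0,0],[0,12,0,0],[0,6,0,0],[0,0,0,0]]]'
```

```text
time: 7.2
eef_pos: [636.5, -177.9, 272.7]
eef_rot: [[0.995, 0.1, 0.001], [0.1, -0.995, -0.001], [0.001, 0.001, -1.0]]
contact_force: [5.5, -1.0, -3.0]
width: 15.9
grasp_force: 12.0
```

```bash
python3 -m creep '[[[0,4,0,0],[0,4,0,0],[0,4,0,0],[0,3,0,0],[0,3,0,0],[0,0,0,0]]]';python3 -m creep '[[[0,2,0,0],[0,2,0,0],[0,2,0,0],[0,0,0,0]]]'
```

```text
time: 7.8
eef_pos: [638.3, -195.0, 272.7]
eef_rot: [[0.995, 0.1, 0.001], [0.1, -0.995, -0.001], [0.001, 0.001, -1.0]]
contact_force: [5.5, -0.5, -2.7]
width: 15.6
grasp_force: 12.0
time: 8.2
eef_pos: [638.8, -198.2, 272.7]
eef_rot: [[0.995, 0.1, -0.001], [0.1, -0.995, 0.004], [-0.0, -0.004, -1.0]]
contact_force: [3.7, 20.7, 1.2]
width: 16.0
grasp_force: 12.0
```

```bash
python3 -m creep '[[[0,-3,0,0],[0,0,0,0],[0,0,0,0],[0,0,0,0],[0,0,0,0],[0,0,-10,0],[0,0,-30,0],[0,0,-40,0],[0,0,-40,0],[0,0,-12,0],[0,0,0,-8],[0,0,0,-8],[0,0,0,-8],[0,0,0,-8],[0,0,0,-8],[0,0,0,-8],[0,0,0,-8],[0,0,0,-5],[0,0,0,0]]]' 1
python3 -c "
from h import *
plan(355,256.5,405,-23.5)"
```

```text
time: 10.1
eef_pos: [638.2, -196.5, 404.7]
eef_rot: [[0.393, 0.92, -0.0], [0.92, -0.393, 0.0], [-0.0, -0.0, -1.0]]
contact_force: [-0.2, 0.7, -0.2]
width: 95.0
grasp_force: 0.0
t 10.1 cur [ 638.2 -196.5  404.7] yaw -23.14 tilt [-0. -0. -1.] q6 0.01 turn 0.36 shift [ 3.025e+02 -4.403e+02 -2.000e-01] F [-0.2  0.7 -0.2]
```

```bash
python3 -m creep '[[[10,-15,0,0.4],[20,-29,0,0],[20,-29,0,0],[20,-29,0,0],[20,-29,0,0],[20,-29,0,0],[20,-29,0,0],[20,-29,0,0],[20,-29,0,0],[20,-29,0,0],[20,-29,0,0],[20,-29,0,0],[20,-29,0,0],[20,-29,0,0],[20,-29,0,0],[12.5,-19.5,0,0],[0,0,0,0],[0,0,0,0]]]'
python3 - <<'E'
from h import *
plan(355,256.5,405,-23.5)
im,d=snap('wrist','w3.png');P=cloud('wrist',d)
print([(np.round(r['location'],1).tolist(),round(r['conf'],2)) for r in env.spot_point('wrist','board')])
for r in env.outline_of('wrist','board'):
    m=r['pixels']&(d>0); p=P[m]; t=p[(p[:,2]>25)&(p[:,2]<36)]
    if len(t)>50: print(r['conf'],m.sum(),np.median(t[:,2]),cv2.minAreaRect(t[:,:2].astype(np.float32)),im[m].mean(0))
E
```

```text
time: 11.9
eef_pos: [355.6, 257.1, 404.8]
eef_rot: [[0.401, 0.916, 0.0], [0.916, -0.401, -0.0], [0.0, 0.0, -1.0]]
contact_force: [0.4, -0.2, -0.5]
width: 95.3
grasp_force: 0.0
t 11.9 cur [355.6 257.1 404.8] yaw -23.63 tilt [ 0.  0. -1.] q6 0.89 turn -0.13 shift [-0.8 -0.3 -0.2] F [ 0.4 -0.2 -0.5]
[([364.0, 456.9, 2.8], 0.93), ([179.6, 329.2, 1.2], 0.69)]
0.91 5853 30.402111604402393 ((357.14678955078125, 254.97413635253906), (120.07505798339844, 59.62648391723633), 67.55352783203125) [246.52434649 212.69793268 140.25576627]
0.9 6653 30.463796769594467 ((360.836669921875, 439.30908203125), (84.52418518066406, 60.29548645019531), 65.43203735351562) [55.37982865 54.05005261 56.26890125]
0.89 6326 30.363898196113695 ((179.824462890625, 329.21685791015625), (60.09428405761719, 120.26219940185547), 74.32469940185547) [31.39408789 30.34998419 32.80635473]
```

View pics/w3.png

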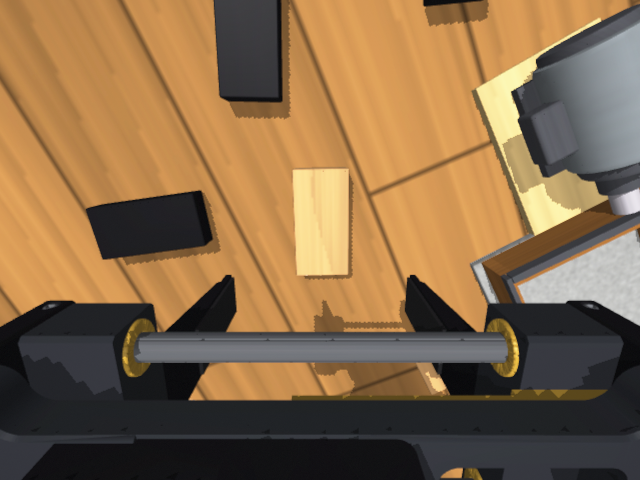

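The wrist view shows the pine board at px (321,222), centred between the fingers. It measures 120x60, top 30.4, at (357.1, 255.0), yaw 67.5°. I'll grasp it.

```bash
python3 -m creep '[[[-1.3,2.2,0,-1.1],[0,0,20,0],[0,0,35,0],[0,0,35,0],[0,0,35,0],[0,0,35,0],[0,0,25,0],[0,0,15,0],[0,0,10,0],[0,0,0,0]]]';  python3 -m creep '[[[0,0,0,0],[0,0,0,0],[0,0,0,0],[0,0,0,0],[0,0,0,0],[0,0,0,0],[0,0,0,0],[0,0,0,0]]]' -1 25
```

```text
time: 13.05
eef_pos: [357.5, 254.6, 193.8]
eef_rot: [[0.383, 0.924, -0.002], [0.924, -0.383, -0.001], [-0.001, -0.001, -1.0]]
contact_force: [0.1, 0.6, 0.5]
width: 95.3
grasp_force: 0.0
time: 13.85
eef_pos: [357.2, 255.0, 195.0]
eef_rot: [[0.383, 0.924, 0.0], [0.924, -0.383, 0.0], [0.0, 0.0, -1.0]]
contact_force: [-0.8, -0.1, 7.0]
width: 60.1
grasp_force: 25.0
```

```bash
python3 -m creep '[[[0,0,-10,0],[0,0,-30,0],[0,0,-40,0],[0,0,-40,0],[0,0,-10,0],[0,0,0,-7],[0,0,0,-7],[0,0,0,-7],[0,0,0,-7.4],[0,0,0,0]]]'
python3 -c "
from h import *
plan(617.4,48.4,325,5.9);print(env.observe()['grasp_force'],env.observe()['width'])"
```

```text
time: 14.85
eef_pos: [357.0, 254.9, 324.4]
eef_rot: [[-0.105, 0.995, -0.001], [0.995, 0.105, -0.0], [-0.0, -0.001, -1.0]]
contact_force: [0.1, -0.7, -1.5]
width: 59.6
grasp_force: 25.0
t 14.8 cur [357.  254.9 324.4] yaw 6.00 tilt [-0.    -0.001 -1.   ] q6 0.36 turn 0.10 shift [-232.1  237.8   -0.7] F [ 0.1 -0.7 -1.5]
24.998401701450348 59.59261112732285
```

```bash
python3 -m creep '[[[-11,12,0,0],[-22,22.5,0,0],[-22,22.5,0,0],[-22,22.5,0,0],[-22,22.5,0,0],[-22,22.5,0,0],[-22,22.5,0,0],[-22,22.5,0,0],[-22,22.5,0,0],[-22,22.5,0,0],[-15,15,0,0],[-8,8.3,0,0],[0,0,0,0],[0,0,0,0]]]'
python3 - <<'E'
from h import *
plan(617.4,48.4,207,5.9)
im,d=snap('wrist');P=cloud('wrist',d)
im,d=snap('top','t2.png')
for c in ('wrist','top'):
  for n in ('corner','chamber','board'):
    print(c,n,[(np.round(r['location'],1).tolist(),round(r['conf'],2)) for r in env.spot_point(c,n)])
cv2.imwrite('pics/t2c.png',cv2.resize(im[120:300,120:460,::-1],None,fx=2,fy=2))
E
```

```text
time: 16.25
eef_pos: [616.9, 49.1, 324.4]
eef_rot: [[-0.102, 0.995, -0.001], [0.995, 0.102, 0.0], [0.0, -0.001, -1.0]]
contact_force: [-0.1, -0.0, -2.3]
width: 60.2
grasp_force: 25.0
t 16.2 cur [616.9  49.1 324.4] yaw 5.83 tilt [ 0.    -0.001 -1.   ] q6 -0.13 turn -0.07 shift [ -0.7   0.5 117.4] F [-0.1 -0.  -2.3]
wrist corner [([677.2, 130.6, 13.6], 0.64)]
wrist chamber []
wrist board [([616.8, 48.3, 124.8], 0.71), ([678.9, 129.9, 15.4], 0.46)]
top corner []
top chamber [([612.6, 20.0, 12.7], 0.72)]
top board [([584.4, 460.2, 3.3], 0.57)]
```

View pics/t2c.png

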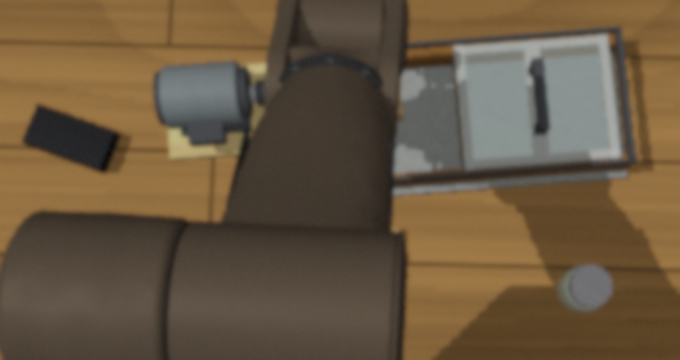

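The top crop shows the guard parked fully open, handle at crop px (540,95), with the chamber free. The arm covers the board. I'll lower the board in.

```bash
python3 -m creep '[[[0,0,20,0],[0,0,30,0],[0,0,30,0],[0,0,15,0],[0,0,10,0],[0,0,5,0],[0,0,3,0],[0,0,2,0],[0,0,0,0],[0,0,0,0]]]'
```

```text
time: 17.65
eef_pos: [617.7, 48.6, 210.3]
eef_rot: [[-0.103, 0.995, 0.001], [0.995, 0.103, -0.0], [-0.0, 0.001, -1.0]]
contact_force: [0.3, -1.1, -2.0]
width: 59.4
grasp_force: 25.0
```

```bash
python3 -m creep '[[[0,0,1.5,0],[0,0,1,0],[0,0,0,0],[4,0,0,0],[4,0,0,0],[2,0,0,0],[0,0,0,0]]]'; python3 -m creep '[[[1.5,0,0,0],[1.5,0,0,0],[0,0,0,0]]]'
```

```text
time: 18.35
eef_pos: [616.5, 59.0, 207.2]
eef_rot: [[-0.103, 0.995, 0.0], [0.995, 0.103, -0.0], [-0.0, 0.0, -1.0]]
contact_force: [0.1, -0.6, -1.0]
width: 59.6
grasp_force: 25.0
time: 18.65
eef_pos: [616.2, 61.7, 207.2]
eef_rot: [[-0.103, 0.995, 0.0], [0.995, 0.103, -0.0], [-0.0, 0.0, -1.0]]
contact_force: [-0.1, -0.7, -2.1]
width: 59.5
grasp_force: 25.0
```

```bash
python3 -m creep '[[[1,0,0.5,0],[1,0,0,0],[0,0,0,0]]]'; python3 -m creep '[[[1,0,0,0],[1,0,0,0],[0,0,0,0]]]'
```

```text
time: 18.95
eef_pos: [616.2, 63.5, 207.0]
eef_rot: [[-0.103, 0.995, 0.001], [0.995, 0.103, -0.0], [-0.0, 0.001, -1.0]]
contact_force: [0.7, -1.1, 3.9]
width: 59.9
grasp_force: 25.0
time: 19.25
eef_pos: [616.1, 64.4, 207.0]
eef_rot: [[-0.103, 0.995, 0.001], [0.995, 0.103, -0.002], [-0.002, 0.001, -1.0]]
contact_force: [0.2, -12.9, 4.8]
width: 59.8
grasp_force: 25.0
```

```bash
python3 -m creep '[[[-0.8,0,-0.5,0],[0,0,0,0],[0,0,0,0],[0,0,0,0],[0,0,-15,0],[0,0,-25,0],[0,0,-10,0],[0,0,0,0]]]' 0.6; python3 -m creep '[[[0,-10,0,0],[0,-20,0,0],[0,-16,0,0],[0,-6,0,0],[0,0,0,0],[0,0,0,0],[0,0,0,0],[0,0,0,0],[0,0,0,0],[0,0,0,0],[0,0,0,0],[0,0,0,0]]]' -1
python3 - <<'E'
from h import *
plan(617,64,207,5.9)
im,d=snap('wrist','w4.png');P=cloud('wrist',d)
for r in env.outline_of('wrist','board'):
    m=r['pixels']&(d>0); p=P[m]; z=np.median(p[:,2]); t=p[abs(p[:,2]-z)<5]
    if len(t)>50: print(r['conf'],m.sum(),z,cv2.minAreaRect(t[:,:2].astype(np.float32)),im[m].mean(0))
E
```

```text
time: 20.05
eef_pos: [616.1, 64.8, 259.2]
eef_rot: [[-0.103, 0.995, 0.003], [0.995, 0.103, -0.0], [-0.0, 0.003, -1.0]]
contact_force: [-0.0, 0.0, 0.3]
width: 76.0
grasp_force: 0.0
time: 21.25
eef_pos: [564.2, 59.4, 257.2]
eef_rot: [[-0.103, 0.995, 0.0], [0.995, 0.103, -0.0], [-0.0, 0.0, -1.0]]
contact_force: [-0.0, 0.2, 0.0]
width: 0.6
grasp_force: 0.0
t 21.2 cur [564.2  59.4 257.2] yaw 5.90 tilt [-0.  0. -1.] q6 -0.11 turn -0.00 shift [-0.9 53.  50.2] F [-0.   0.2  0. ]
0.76 12829 42.471933949313154 ((616.0580444335938, 74.2647933959961), (60.205928802490234, 96.52271270751953), 5.791355609893799) [226.63068049 184.50214358 120.87138514]
```

View pics/w4.png

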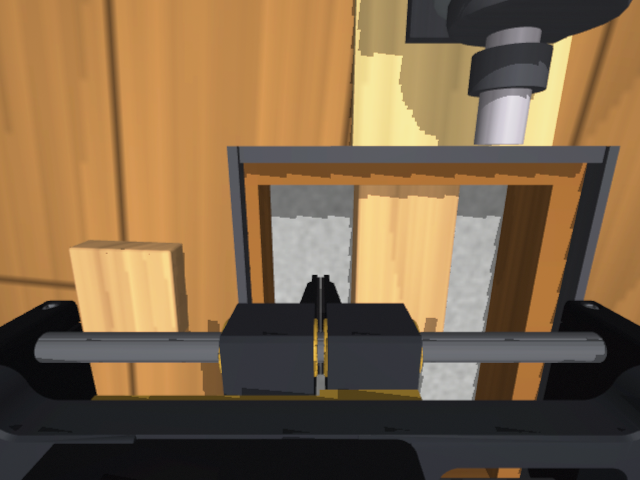

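The wrist view shows the board lying flat in the chamber at px (405,260), its end against the motor-side fence. The closed fingers, at (320,290), are in front of its long edge, and the offcut at left is clear. Now I'll push it to the rear fence.

```bash
python3 -m creep '[[[0,0,20,0],[0,0,18,0],[0,0,8,0],[0,0,4,0],[0,0,0,0],[0,4,0,0],[0,4,0,0],[0,4,0,0],[0,4,0,0],[0,4,0,0],[0,4,0,0],[0,4,0,0],[0,4,0,0],[0,4,0,0],[0,4,0,0],[0,3,0,0],[0,2,0,0],[0,0,0,0]]]'; python3 -m creep '[[[0,1.5,0,0],[0,1.5,0,0],[0,0,0,0]]]'
```

```text
time: 23.15
eef_pos: [609.2, 64.0, 207.1]
eef_rot: [[-0.103, 0.995, 0.001], [0.995, 0.103, -0.0], [-0.0, 0.001, -1.0]]
contact_force: [0.9, -0.2, -0.3]
width: 0.3
grasp_force: 0.0
time: 23.45
eef_pos: [612.1, 64.3, 207.2]
eef_rot: [[-0.103, 0.995, 0.0], [0.995, 0.103, -0.0], [-0.0, 0.0, -1.0]]
contact_force: [0.4, -0.4, -0.1]
width: 0.6
grasp_force: 0.0
```

```bash
python3 -m creep '[[[0,1.5,0,0],[0,1.5,0,0],[0,1,0,0],[0,0,0,0]]]'; python3 -m creep '[[[0,1,0,0],[0,1,0,0],[0,0,0,0]]]'; python3 -m creep '[[[0,1,0,0],[0,1,0,0],[0,0,0,0]]]'
```

```text
time: 23.85
eef_pos: [616.1, 64.7, 207.2]
eef_rot: [[-0.103, 0.995, 0.0], [0.995, 0.103, -0.0], [-0.0, 0.0, -1.0]]
contact_force: [0.3, -0.1, 0.2]
width: 0.6
grasp_force: 0.0
time: 24.15
eef_pos: [618.0, 65.0, 207.2]
eef_rot: [[-0.103, 0.995, 0.0], [0.995, 0.103, -0.0], [-0.0, 0.0, -1.0]]
contact_force: [-0.1, -0.4, -0.8]
width: 0.4
grasp_force: 0.1
time: 24.45
eef_pos: [620.0, 65.2, 207.2]
eef_rot: [[-0.103, 0.995, 0.0], [0.995, 0.103, -0.0], [-0.0, 0.0, -1.0]]
contact_force: [-0.3, 0.2, 0.5]
width: 0.5
grasp_force: 0.1
```

```bash
python3 -m creep '[[[0,1,0,0],[0,1,0,0],[0,0,0,0]]]'|grep -E 'pos|contact'; python3 -m creep '[[[0,1,0,0],[0,0.5,0,0],[0,0,0,0]]]'|grep -E 'pos|contact'
python3 - <<'E'
from h import *
im,d=snap('wrist','w5.png');P=cloud('wrist',d)
for r in env.outline_of('wrist','board'):
    m=r['pixels']&(d>0); p=P[m]; z=np.median(p[:,2]); t=p[abs(p[:,2]-z)<5]
    if len(t)>50: print(r['conf'],m.sum(),z,cv2.minAreaRect(t[:,:2].astype(np.float32)),im[m].mean(0))
E
```

```text
eef_pos: [621.6, 65.3, 207.2]
contact_force: [-5.4, -1.5, 2.8]
eef_pos: [622.2, 65.3, 207.1]
contact_force: [-11.4, -2.9, 7.9]
0.63 16403 42.45939268039015 ((660.4176025390625, 72.97593688964844), (60.442100524902344, 107.39034271240234), 6.1311140060424805) [228.93635311 191.46558556 125.68066817]
```

```bash
python3 -m creep '[[[0,-3,0,0],[0,-3,0,0],[0,0,-15,0],[0,0,-25,0],[0,0,-12,0],[-20,10,0,0],[-25,13,0,0],[-25,13,0,0],[-10,8,0,0],[0,0,0,0],[0,0,15,0],[0,0,25,0],[0,0,12,0],[0,0,0,0]]]'|grep -E 'time|pos|contact'; python3 -m creep '[[[3,0,0,0],[3,0,0,0],[1.5,0,0,0],[0,0,0,0]]]'|grep -E 'pos|contact'; python3 -m creep '[[[1,0,0,0],[1,0,0,0],[0,0,0,0]]]'|grep -E 'pos|contact'
```

```text
time: 26.55
eef_pos: [668.6, -9.3, 204.8]
contact_force: [0.3, -0.6, -0.4]
eef_pos: [668.7, -2.5, 207.9]
contact_force: [0.2, 0.2, 0.2]
eef_pos: [668.6, -2.0, 207.9]
contact_force: [-1.2, -11.2, 3.3]
```

```bash
python3 -m creep '[[[-3,0,0,0],[0,0,-15,0],[0,0,-35,0],[0,0,-45,0],[0,0,-45,0],[0,0,-40,0],[0,0,-20,0],[0,0,0,0],[0,0,0,0]]]' 1|grep -E 'time|pos|contact'
python3 - <<'E'
from h import *
plan(638.8,-197.5,405,-84.1)
im,d=snap('wrist','w6.png');P=cloud('wrist',d)
print([(np.round(r['location'],1).tolist(),round(r['conf'],2)) for r in env.spot_point('wrist','corner')+env.spot_point('wrist','board')])
for r in env.outline_of('wrist','board'):
    m=r['pixels']&(d>0); p=P[m]; z=np.median(p[:,2]); t=p[abs(p[:,2]-z)<5]
    if len(t)>50: print(r['conf'],m.sum(),z,cv2.minAreaRect(t[:,:2].astype(np.float32)),im[m].mean(0))
E
```

```text
time: 28.15
eef_pos: [668.3, -3.4, 407.5]
contact_force: [-0.3, 0.2, -0.0]
t 28.1 cur [668.3  -3.4 407.5] yaw 5.91 tilt [-0.  0. -1.] q6 -0.21 turn -89.99 shift [  49.3 -190.     2.5] F [-0.3  0.2 -0. ]
[([681.9, 133.9, 15.0], 0.72), ([660.5, 68.3, 7.6], 0.83)]
0.57 7237 41.508785334291986 ((660.3580322265625, 68.47753143310547), (60.1007080078125, 119.3748779296875), 5.8693976402282715) [239.31642946 203.07185298 133.49979273]
```

View pics/w6.png

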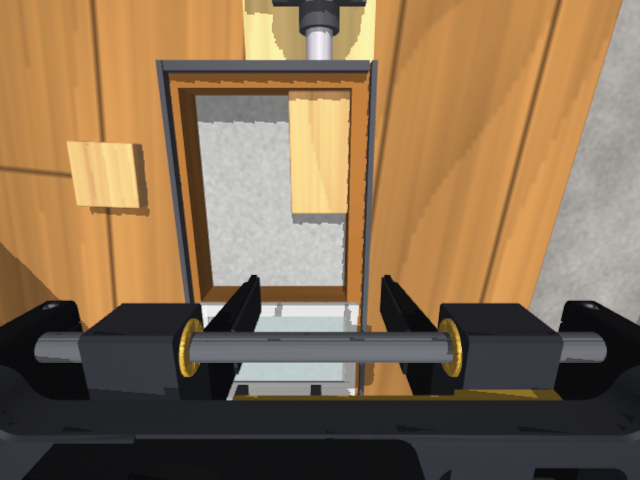

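The wrist view shows the board at px (320,155), flush and square in the corner. It measures 60x119 at yaw 5.87°, matching the jig's 5.9°. The offcut at (105,175) is untouched. Next I'll grip the handle and shut the guard.

```bash
python3 -m creep '[[[0,0,0,8.2],[0,0,0,8.2],[0,0,0,8.2],[0,0,0,8.2],[0,0,0,8.2],[0,0,0,8.2],[0,0,0,8.2],[0,0,0,8.2],[0,0,0,8.2],[0,0,0,8.2],[0,0,0,8],[-5,20,0,0],[-9,34,0,0],[-9,34,0,0],[-9,34,0,0],[-9,34,0,0],[-5,24,0,0],[-3.3,10,0,0],[0,0,0,0],[0,0,0,0]]]'|grep -E 'time|pos|contact'
python3 - <<'E'
from h import *
plan(638.8,-197.5,272.5,-84.1)
im,d=snap('wrist');P=cloud('wrist',d)
m=((P[...,2]>98)&(P[...,2]<120)&(d>0)).astype(np.uint8)
m=cv2.morphologyEx(m,cv2.MORPH_OPEN,np.ones((3,3)))
n,l,st,c=cv2.connectedComponentsWithStats(m)
for i in range(1,n):
    if st[i,4]>150: p=P[l==i]; print(st[i],cv2.minAreaRect(p[:,:2].astype(np.float32)),np.median(p[:,2]))
E
```

```text
time: 30.35
eef_pos: [639.3, -196.9, 406.8]
contact_force: [0.9, 0.7, -0.0]
t 30.4 cur [ 639.3 -196.9  406.8] yaw -84.09 tilt [-0.001 -0.001 -1.   ] q6 1.07 turn 0.01 shift [ -0.5   0.6 134.3] F [ 0.9  0.7 -0. ]
[ 312  182   19  110 1981] ((642.1976928710938, -197.0265655517578), (99.0264892578125, 15.810986518859863), 6.421583652496338) 108.44532260958226
```

```bash
python3 -m creep '[[[2,0,20,0],[0,0,30,0],[0,0,30,0],[0,0,30,0],[0,0,16,0],[0,0,8,0],[0,0,0,0],[0,0,0,0]]]'|grep -E 'time|pos|contact'; python3 -m creep '[[[0,0,0,0],[0,0,0,0],[0,0,0,0],[0,0,0,0],[0,0,0,0],[0,0,0,0],[0,0,0,0],[0,0,0,0],[0,0,0,0],[0,0,0,0],[0,0,0,0],[0,0,0,0],[0,0,0,0],[0,0,0,0]]]' -1 12
```

```text
time: 31.2
eef_pos: [641.5, -197.1, 274.2]
contact_force: [0.7, 0.2, 1.1]
time: 32.6
eef_pos: [641.2, -197.3, 273.2]
eef_rot: [[0.995, 0.103, -0.0], [0.103, -0.995, 0.0], [-0.0, -0.0, -1.0]]
contact_force: [0.2, 5.4, 0.6]
width: 15.7
grasp_force: 12.0
```

Expected travel is about 215 mm along tool −y.

```bash
python3 -m creep '[[[0,-8,0,0],[0,-16,0,0],[0,-18,0,0],[0,-18,0,0],[0,-18,0,0],[0,-18,0,0],[0,-18,0,0],[0,-18,0,0],[0,-18,0,0],[0,-18,0,0],[0,-18,0,0],[0,-10,0,0],[0,-5,0,0],[0,0,0,0]]]'; python3 -m creep '[[[0,-3,0,0],[0,-3,0,0],[0,-2,0,0],[0,-2,0,0],[0,0,0,0]]]'|grep -E 'pos|contact'
```

```text
time: 34.0
eef_pos: [620.5, 3.2, 273.2]
eef_rot: [[0.995, 0.103, -0.0], [0.103, -0.995, 0.001], [-0.0, -0.001, -1.0]]
contact_force: [0.3, 1.7, -2.4]
width: 15.9
grasp_force: 12.0
eef_pos: [619.5, 12.5, 273.2]
contact_force: [1.1, 0.3, -2.2]
```

```bash
python3 -m creep '[[[0,-2,0,0],[0,-1.5,0,0],[0,0,0,0]]]'|grep -E 'pos|contact';python3 -m creep '[[[0,-1,0,0],[0,-1,0,0],[0,0,0,0]]]'|grep -E 'pos|contact'
```

```text
eef_pos: [619.1, 16.0, 273.2]
contact_force: [0.9, 0.3, -2.6]
eef_pos: [619.0, 17.1, 273.2]
contact_force: [0.3, -8.6, -2.9]
```

```bash
python3 -m creep '[[[0,-1,0,0],[0,0,0,0]]]'|grep -E 'pos|contact';python3 -m creep '[[[0,2,0,0],[0,0,0,0],[0,0,0,0],[0,0,0,0],[0,0,0,0],[0,0,-20,0],[0,0,-40,0],[0,0,-40,0],[0,0,-35,0],[0,0,0,0],[0,0,0,0]]]' 0.5
python3 - <<'E'
from h import *
im,d=snap('wrist','w7.png');P=cloud('wrist',d)
m=((P[...,2]>98)&(P[...,2]<120)&(d>0)).astype(np.uint8)
m=cv2.morphologyEx(m,cv2.MORPH_OPEN,np.ones((3,3)))
n,l,st,c=cv2.connectedComponentsWithStats(m)
for i in range(1,n):
    if st[i,4]>150: p=P[l==i]; print(st[i],cv2.minAreaRect(p[:,:2].astype(np.float32)),np.median(p[:,2]))
snap('side')
for n in ('offcut','jar','tape'): print(n,[(np.round(r['location']).tolist(),round(r['conf'],2)) for r in env.spot_point('side',n)])
E
```

```text
eef_pos: [619.0, 17.3, 273.2]
contact_force: [1.2, -15.1, -3.4]
time: 36.4
eef_pos: [618.8, 17.0, 408.6]
eef_rot: [[0.995, 0.103, 0.001], [0.103, -0.995, -0.0], [0.001, 0.0, -1.0]]
contact_force: [-0.5, -0.0, 0.1]
width: 71.2
grasp_force: 0.0
[   0  159  102   57 5335] ((640.4913330078125, 257.94403076171875), (48.26557159423828, 92.80660247802734), 5.93671178817749) 103.41583987633499
[ 312  184   19  109 1951] ((619.4935913085938, 16.484981536865234), (98.82955169677734, 15.745038986206055), 5.686752796173096) 107.17136994111871
offcut [([429.0, 20.0, 1.0], 0.77)]
jar [([388.0, -270.0, 2.0], 0.8)]
tape [([514.0, -468.0, 1.0], 0.76)]
```

View pics/w7.png

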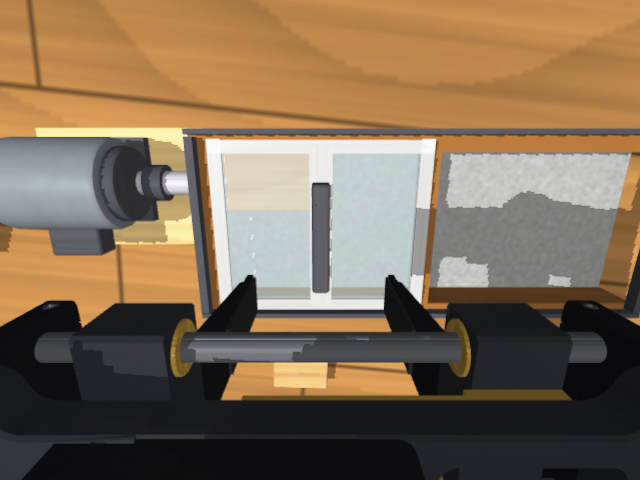

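The wrist view shows the guard shut over the board, with the handle at px (320,238) and the board visible through the panel at (265,180). The bystanders are in place. As insurance, I'll give the bar a short nudge against the stop, since backing off while gripped could have crept it open.

```bash
python3 -m creep '[[[0,0,30,0],[0,0,40,0],[0,0,40,0],[0,0,15,0],[0,0,8,0],[0,-8,0,0],[0,-8,0,0],[0,-5,0,0],[0,-2,0,0],[0,0,0,0]]]'|grep -E 'pos|contact'; python3 -m creep '[[[0,-1.5,0,0],[0,-1.5,0,0],[0,0,0,0]]]'|grep -E 'pos|contact'; python3 -m creep '[[[0,-1,0,0],[0,-1,0,0],[0,0,0,0]]]'|grep -E 'pos|contact'
```

```text
eef_pos: [616.7, 40.2, 275.9]
contact_force: [-0.3, -0.8, -0.2]
eef_pos: [616.4, 42.7, 275.3]
contact_force: [0.1, 0.1, 0.6]
eef_pos: [616.2, 44.4, 275.2]
contact_force: [-0.1, -3.8, -0.1]
```

```bash
python3 -m creep '[[[0,-1,0,0],[0,-1,0,0],[0,0,0,0]]]'|grep -E 'pos|contact'; python3 -m creep '[[[0,8,0,0],[0,12,0,0],[0,6,0,0],[0,0,0,0],[0,0,-25,0],[0,0,-40,0],[0,0,-40,0],[0,0,-30,0],[0,0,0,0],[0,0,0,0]]]'|grep -E 'time|pos|contact'
python3 - <<'E'
from h import *
im,d=snap('wrist');P=cloud('wrist',d)
m=((P[...,2]>98)&(P[...,2]<120)&(d>0)).astype(np.uint8)
m=cv2.morphologyEx(m,cv2.MORPH_OPEN,np.ones((3,3)))
n,l,st,c=cv2.connectedComponentsWithStats(m)
for i in range(1,n):
    if 300<st[i,4]<3000: p=P[l==i]; print(cv2.minAreaRect(p[:,:2].astype(np.float32)))
E
```

```text
eef_pos: [616.2, 44.9, 275.1]
contact_force: [0.1, -16.3, -0.7]
time: 39.55
eef_pos: [618.4, 21.0, 410.4]
contact_force: [-0.4, -0.2, -0.8]
((619.2216796875, 16.129560470581055), (99.49703979492188, 15.541393280029297), 5.78885555267334)
```

The guard pressed against its stop with 16 N, the handle didn't move, and the tool is clear. I'm handing the job in.

```bash
python3 -c "
from bench import env
print(env.sign_off())"
```

```text
the job is handed in; nothing more can be done
None
```

I opened the guard fully, pushed the pine board flush and square into the fence corner, shut the guard against its stop, and handed the job in at about 40 s; the offcut, jar and tape stayed where they were (no verdict was returned).

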